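# Turn the backwards sample tray round in its sleeve

### The job

The water-sample tray has been put into its sloping white sleeve backwards, so its pull tab jams against the back and the tray sticks out. Slide the tray right out, turn it end for end, keeping it the right way up, and slide it fully home so that only the pull tab stands out of the sleeve; then let go. Leave the carton, bottle, jar and mug where they stand.

Things in the scene. Friction and masses are not known exactly. Their poses are not given: they have to be found in the camera images.
- holder: Fixed wooden stand that carries the sleeve: base board 130 x 90 x 10 mm with two posts. Origin: centre of its underside on the counter; x is horizontal, the way the sleeve's mouth faces; z up. Its place varies, and its yaw about 30 degrees either way of the mouth facing the robot's left.
- sleeve: White sleeve fixed on the holder, its open mouth at the top of a 30 degree slope, other end closed. Inside 60 wide, 44 high, 120 mm deep; walls 3 mm; a thin lip flares out 9 mm beyond the mouth (74 wide outside). Origin: middle of the inner floor at the mouth edge (before the lip), 85 mm above the counter. x points out of the mouth, up the slope; y across; z square to the sleeve's floor, upward.
- tray: Cardboard tray of vials, one rigid piece, 0.1-0.21 kg: body 120 x 56 x 40 mm high; on one end a tab 40 long, 18 wide, from 6 to 36 mm above the underside. Origin: centre of the body's underside; x to the tab (body x -60 to 60, tab to 100), z up. Starts in the sleeve, tab at the back wall, 40 mm of plain end out. Right way home: x as the sleeve's, body level with the mouth edge, only the tab out.
- tab_end (a point): Centre of the tip of the tray's tab, at x = 100, z = 21 mm in the tray's frame.
- plain_end (a point): Middle of the lower edge of the tray's plain end, at x = -60, z = 0 mm in the tray's frame.
- carton: Bystander: fixed open cardboard carton 120 x 90 mm (its x, y), 110 mm high, with two flaps along its long sides that lean out to 75 mm from its middle and up to 130 mm high. Origin: centre of its underside. Stands behind the sleeve's closed end.
- bottle: Bystander: loose white round bottle, 54 mm across, 105 mm high, standing beside the holder. Origin: centre of its underside.
- jar: Bystander: loose glass jar, 56 mm across, 80 mm high, standing on the far side of the work, left or right. Origin: centre of its underside.
- mug: Bystander: loose white mug, 76 mm across, 85 mm high, on the far side of the work, right or left; its handle reaching about 70 mm from the axis on its y side. Origin: centre of its underside.
Mind the look-alikes: they are no part of the job. Leave any blue look-alike of the holder alone.

How it is judged:
By the outcome, as a careful person would: the job done as asked, in the order asked, and still so for the second after the job is handed in, with the robot touching nothing.
It also fails if it takes over 69 s, if anything falls off the work surface, if the arm or the gripper's body presses on something with over 40 N, if the wrist force passes 120 N, or if a joint passes its speed limit or range.

### The arm

A 7-joint arm with a two-finger parallel gripper is mounted at the origin on the work surface. World frame = base frame: x ahead of the robot, y to its left, z up, the work surface at z = 0. Lengths are in mm, angles in rad, forces in N, time in s.
With the tool pointing down it reaches from about 400 to 900 mm from the base axis. Payload 5.5 kg.
Tool frame: the origin (TCP) lies on the centre line of the jaws, within the pads' length; the fingertips stand 14 mm ahead of it and the grasp point (between the pads) lies 5 mm behind it; z points along the fingers, y is the line along which they close (so a half turn about z gives the same grasp; the last joint's range is limited). The gripper opens to 92 mm and grips with 3 to 60 N. Pads are 19 mm wide; open, the fingers measure 130 mm over their backs; the gripper's body (75 mm by 190 mm) begins 47 mm behind the grasp point.
Start: joints at [1.492, 0.501, -0.427, 1.55, 0.221, 1.138, -0.21], TCP at [217.902, -612.387, 240.729] pointing down, gripper open.
Joint ranges: [-2.88, 2.88], [-0.31, 2.03], [-1.54, 1.56], [0.2, 2.42], [-1.41, 4.55], [0.19, 2.02], [-2.57, 2.57]. Speed limits (rad/s): [2.57, 2.57, 3.14, 3.14, 3.14, 3.14, 3.14].

### API

Orientations are given as [roll, pitch, yaw] about the fixed x, y, z axes, in that order (R = Rz(yaw) Ry(pitch) Rx(roll)).
In Python, from bench import ctrl gives the robot as it stands.
- The arm moves only by the tool arm_command, never from a script. Its argument "targets" is a list of rows, each a list of 3 entries, a list of its own where there are three numbers: the shift along the tool's x, y, z in m, then the turn, a rotation vector about the tool's x, y, z in degrees, then the opening, from -1 (shut) to 1 (fully open), so that 0 is half open. A call has 1 to 20 rows; each row is the pose to reach, as a shift and turn from the pose commanded when the call began, along the tool's axes at that moment; what a row does not reach only later rows make up. A row lasts 1/12 s, in which the tool goes at most 41.7 mm and 7.16 degrees, less where a joint would pass 70% of its speed; a pose out of reach is approached as far as the arm can. A call with a gripper value outside its range is refused whole. The fingers move at their own pace and stop on an object; "grip_force" is the grip in N (left out, the last holds). Time passes only in rows, so rows that repeat a pose let the fingers close. It gives the time, the measured TCP pose, the force, the opening and the grip force at its end, in the units of the state.
- ctrl.get_state(): the state, without advancing time (a new reading comes with each control period).
- ctrl.get_image(name): name is "scene" or "top" or "wrist"; returns a dict with "frame" (480x640x3 uint8, blue, green, red), "range_z" (480x640 float32, mm along the optical axis (not along the pixel's ray), 0 where there is no reading), "camera_matrix" (3x3 intrinsics, pixels), "rvec" (rotation vector, rad) and "tvec" (3), from world to camera coordinates, as OpenCV has them; the wrist camera has in their place "T_tool_cam" (4x4, takes a point from camera to tool coordinates, whose origin is the TCP and whose axes are the flange's). Camera axes: x right, y down, z forward; pixel columns grow to the right and rows downward; lengths in mm; the calibration is good to about 2 mm. A picture is of the moment at which its call begins: read the wrist's pose just before it.
- ctrl.job_done(): hands the job in; it is judged then, once.
The state is a dict: "time": time; "q": joint angles; "joint_velocities": joint speeds; "joint_torque": joint torques, N m; "position": TCP position; "ee_rot": TCP orientation; "force": force on the tool from outside, world axes, zero at the start; "moment": the same for the moment, N m; "grip_width": opening from 0.0 (shut) to 1.0 (fully open); "gripper_force": force on a finger pad.
Only numpy, scipy, OpenCV 4.12 (cv2) and the standard library are available. Lean on these libraries where they do the work, as an engineer would, in place of code of your own. Each camera call takes 0.05 s, during which the arm holds its last target. There are 200 camera calls.

## Working session

There is one attempt and no reset: what is moved stays moved. The work goes in short steps, Python scripts to look and compute and a tool call to move; the robot and the scene stay as the last step left them, time stands still between calls to the robot, and variables do not carry over. Pictures are saved under pics/ and viewed, at most 10 in all, crops included, and the job is handed in when it is done.

Besides the shell and the picture viewer there is one more tool, called after "Call:" by a JSON object that holds its "name" and its "arguments", one argument or row to a line. arm_command: Moves the arm, as the interface text tells. Its arguments: {"type":"object","properties":{"targets":{"type":"array","items":{"type":"array"}},"grip_force":{"type":"number"}},"required":["targets"]}

```bash
ls; mkdir -p pics; cat > h.py <<'E'
import numpy as np,cv2
from bench import ctrl
from scipy.spatial.transform import Rotation as R
def snap(n,f):
    d=ctrl.get_image(n); cv2.imwrite('pics/'+f+'.png',d['frame']); np.savez('pics/'+f+'.npz',**{k:np.array(v) for k,v in d.items()}); return d
def cloud(d):
    K=np.array(d['camera_matrix']);z=np.array(d['range_z']).astype(float)
    v,u=np.mgrid[:480,:640]
    p=np.stack([(u-K[0,2])/K[0,0]*z,(v-K[1,2])/K[1,1]*z,z],-1)
    Rm=cv2.Rodrigues(np.array(d['rvec'],float))[0]
    w=(p-np.array(d['tvec']).ravel())@Rm
    w[z==0]=np.nan
    return w
E
python3 - <<'E'
from h import *
print(ctrl.get_state())
snap('scene','s0');d=snap('top','t0');print(d['camera_matrix'],d['rvec'],d['tvec'])
E
```

```text
pics
{'time': 0.0, 'q': array([ 1.49218978,  0.50184011, -0.42674626,  1.5514502 ,  0.22080807,
        1.13825499, -0.21028067]), 'joint_velocities': array([-0.00027935,  0.00075235,  0.00303114, -0.00052469, -0.00079682,
        0.00064573, -0.00104379]), 'joint_torque': array([-1.52990251e-04, -5.66586649e+01, -5.81631169e+00, -2.79105842e+01,
       -6.87848381e-02,  3.07774020e-02,  2.38483262e-04]), 'position': array([ 217.58421186, -611.80116413,  239.67909875]), 'ee_rot': array([-3.13969269e+00, -4.54858004e-05,  3.41844691e-01]), 'force': array([ 0.93489816,  0.21675439, -0.06848046]), 'moment': array([-0.00244752,  0.011427  ,  0.00985613]), 'gripper_force': 0.0, 'grip_width': 1.0020802110958178}
[[476.39957936   0.         324.08915291]
 [  0.         476.39957936 233.43175271]
 [  0.           0.           1.        ]] [ 2.20609908 -2.14208646  0.11905913] [-43.94444249 572.25498783 920.61672457]
```

View pics/s0.png

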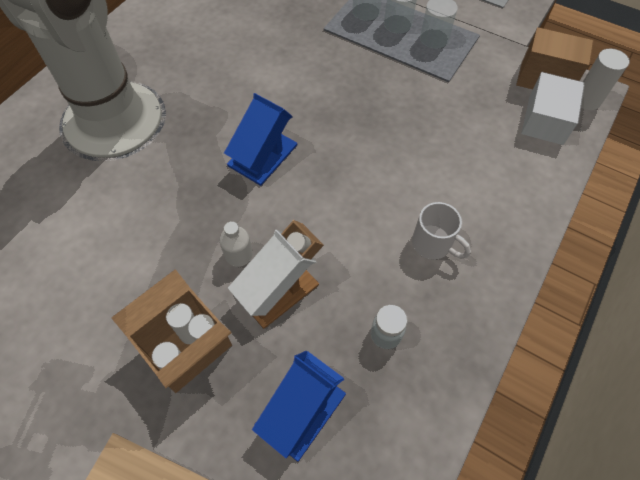

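View pics/t0.png

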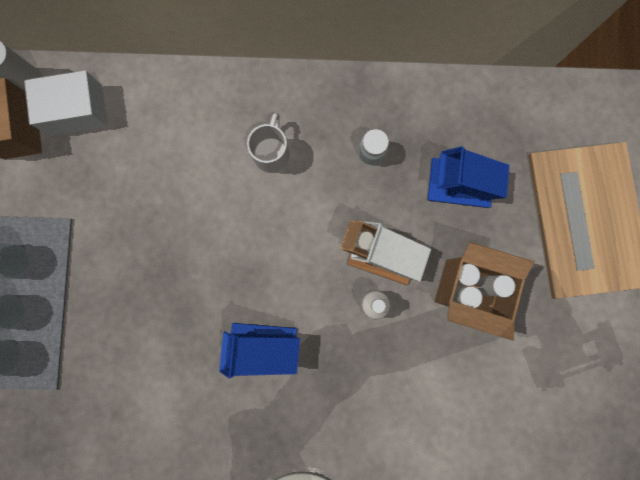

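The scene has two blue holders, at top-view (262,350) and (472,178), and one white sleeve on a wooden stand at (395,252), with the tray's plain end out at (360,238). The white sleeve fits the description. The bottle is at (376,305), the jar at (374,146), the mug at (267,145) and the carton at (490,290).

```bash
python3 - <<'E'
from h import *
d=np.load('pics/t0.npz');w=cloud(d)
im=d['frame'];c=cv2.resize(im[200:330,320:550],None,fx=3.4,fy=3.4,interpolation=cv2.INTER_CUBIC);cv2.imwrite('pics/t0c.png',c)
for n,(u,v) in dict(sl1=(385,240),sl2=(415,252),sl3=(380,258),sl4=(410,268),tray=(355,228),bot=(379,307),jar=(375,142),mugrim=(250,140),carton=(470,255)).items(): print(n,np.round(w[v,u]))
# white sleeve roof
m=(im.min(-1)>140); m[:215]=0;m[290:]=0;m[:,:340]=0;m[:,440:]=0
p=w[m];p=p[~np.isnan(p[:,0])];p=p[p[:,2]>90]
c0=np.median(p,0)
for _ in range(6):
    q=p if _==0 else p[abs((p-c0)@n)<6/(1+_*.3)]
    c0=q.mean(0);n=np.linalg.svd(q-c0)[2][2];n*=np.sign(n[2])
print(len(p),len(q),c0,n,'tilt',np.degrees(np.arccos(n[2])),'az n',np.degrees(np.arctan2(n[1],n[0])))
E
```

```text
sl1 [ 556. -137.  118.]
sl2 [ 538. -198.   82.]
sl3 [ 523. -128.  118.]
sl4 [ 508. -189.   83.]
tray [575. -81. 125.]
bot [ 435. -130.  104.]
jar [ 747. -119.   83.]
mugrim [744. 121.  80.]
carton [ 533. -290.  119.]
1496 1147 [ 537.97914041 -148.12265519  109.75187517] [-0.15558322 -0.47723271  0.86489468] tilt 30.1293191050192 az n -108.05654948537209
```

View pics/t0c.png

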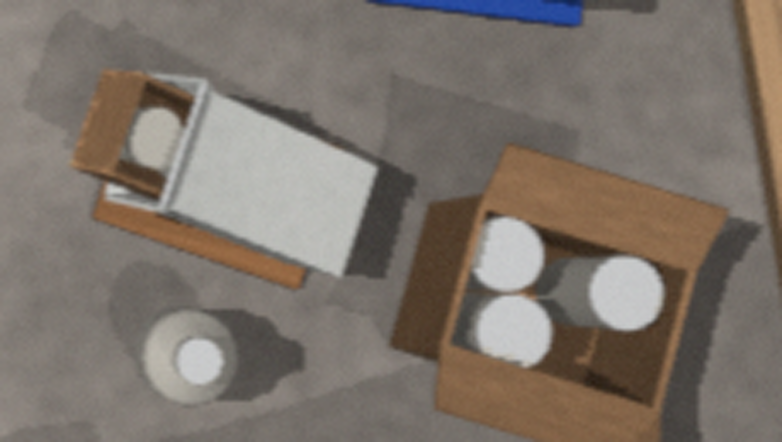

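The crop confirms it: brown tray with its plain end out of the white sleeve. In the crop, the roof spans (210,90) to (375,165) and (345,275) to (165,210).

```bash
python3 - <<'E'
from h import *
for f in ('t0','s0'):
    d=np.load(f'pics/{f}.npz');w=cloud(d);im=d['frame'].astype(int)
    az=np.radians(72);a=np.radians(30)
    X=np.array([np.cos(a)*np.cos(az),np.cos(a)*np.sin(az),np.sin(a)]);Y=np.array([-np.sin(az),np.cos(az),0]);Z=np.cross(X,Y)
    c=np.array([538,-148,110.])
    p=w.reshape(-1,3);col=im.reshape(-1,3)
    near=np.linalg.norm(p-c,axis=1)<130
    white=(col.min(1)>135)
    r=(p-c)@np.stack([X,Y,Z],1)
    m=near&white&(abs(r[:,2])<5)
    q=p[m]; c1=q.mean(0);nn=np.linalg.svd(q-c1)[2][2];nn*=np.sign(nn[2])
    print(f,m.sum(),'n',nn,'tilt',np.degrees(np.arccos(nn[2])),'az',np.degrees(np.arctan2(-nn[1],-nn[0])))
    # min-area rect in roof plane
    rect=cv2.minAreaRect(r[m][:,:2].astype(np.float32));print(' rect',rect, 'zmean',r[m][:,2].mean())
    print(' pct x',np.percentile(r[m][:,0],[.5,2,98,99.5]),'y',np.percentile(r[m][:,1],[.5,2,98,99.5]))
    # obstacles
    blue=(col[:,0]>col[:,2]+60)&(p[:,2]>15)
    for lab,s in (('blue1',blue&(p[:,1]>0)),('blue2',blue&(p[:,1]<0))):
        print(lab,np.nanpercentile(p[s],1,axis=0).round(),np.nanpercentile(p[s],99,axis=0).round())
    for lab,xy in (('mug',(740,110)),('jar',(745,-119)),('bottle',(440,-130))):
        s=(np.hypot(p[:,0]-xy[0],p[:,1]-xy[1])<80)&(p[:,2]>25)&~near
        if s.sum(): print(lab,s.sum(),np.nanpercentile(p[s],1,axis=0).round(),np.nanpercentile(p[s],99,axis=0).round())
E
```

```text
t0 2097 n [-0.14887855 -0.48264535  0.86306931] tilt 30.337028019746047 az 72.85690719012206
 rect ((-23.11978530883789, 38.69721984863281), (150.5072479248047, 135.73536682128906), 89.34352111816406) zmean -0.1252899199296942
 pct x [-88.54086135 -85.85473424  42.0574005   43.0986232 ] y [-33.80978819 -32.60002205 104.78912869 110.99629813]
blue1 [310.  17.  65.] [378. 153. 134.]
blue2 [ 654. -378.   66.] [ 729. -242.  135.]
mug 983 [700.  50.  26.] [802. 123.  89.]
jar 760 [ 722. -144.   28.] [771. -94.  84.]
bottle 45 [ 412. -142.   28.] [ 431. -103.   73.]
s0 2876 n [-0.14916235 -0.48367343  0.86244455] tilt 30.40782504020532 az 72.86051145312544
 rect ((-22.904556274414062, 41.50049591064453), (149.38319396972656, 133.98155212402344), 88.72747039794922) zmean -0.408879429338746
 pct x [-89.79340796 -87.86590225  40.02377579  41.56564682] y [-31.60752242 -30.50115771 102.56551463 112.46870636]
blue1 [306.  16.  22.] [375. 126. 133.]
blue2 [ 652. -380.   58.] [ 724. -243.  133.]
mug 1753 [699.  50.  26.] [804. 123.  87.]
jar 1113 [ 721. -148.   27.] [772. -98.  83.]
bottle 23 [ 410. -155.   25.] [ 438. -130.   72.]
```

```bash
python3 - <<'E'
from h import *
az=np.radians(72.8);a=np.radians(30)
X=np.array([np.cos(a)*np.cos(az),np.cos(a)*np.sin(az),np.sin(a)]);Y=np.array([-np.sin(az),np.cos(az),0]);Z=np.cross(X,Y)
c=np.array([538,-148,110.])
for f in ('t0','s0'):
    d=np.load(f'pics/{f}.npz');w=cloud(d);p=w.reshape(-1,3);col=d['frame'].reshape(-1,3).astype(int)
    r=(p-c)@np.stack([X,Y,Z],1)
    m=(col.min(1)>120)&(abs(r[:,2])<6)&(abs(r[:,1])<45)&(r[:,0]>-95)&(r[:,0]<50)
    q=r[m];print(f,np.median(q[:,2]))
    for x0 in range(-80,30,20):
        s=q[(q[:,0]>x0)&(q[:,0]<x0+20)];print(x0,np.percentile(s[:,1],[2,98]).round(1))
    s=q[abs(q[:,1])<20];print('x',np.percentile(s[:,0],[1,99]))
O=c+32.*X-47.25*Z
print('O(y=0)',O)
E
```

```text
t0 -0.17758318081949076
-80 [-32.3  31.7]
-60 [-31.5  31.3]
-40 [-32.7  31.4]
-20 [-32.5  31.4]
0 [-32.4  31.1]
20 [-33.3  31.2]
x [-88.10166217  42.55238246]
s0 -0.5202221932192861
-80 [-30.   34.3]
-60 [-30.7  33.8]
-40 [-30.7  34. ]
-20 [-30.3  33.6]
0 [-30.9  33.3]
20 [-32.1  33.8]
x [-89.16219788  41.14145887]
O(y=0) [553.18100455 -98.95809816  85.08029967]
```

```bash
cat >> h.py <<'E'
az=np.radians(72.8);a=np.radians(30)
X=np.array([np.cos(a)*np.cos(az),np.cos(a)*np.sin(az),np.sin(a)]);Y=np.array([-np.sin(az),np.cos(az),0]);Z=np.cross(X,Y)
S=np.stack([X,Y,Z],1); O=np.array([552.7,-98.8,85.])
RS=np.stack([X,-Y,-Z],1)
def down(deg): return R.from_euler('xyz',[np.pi,0,np.radians(deg)]).as_matrix()
def go(p,Rt,base=None):
    s=ctrl.get_state()
    p0,R0=(s['position'],R.from_euler('xyz',s['ee_rot']).as_matrix()) if base is None else base
    print('shift m',np.round(R0.T@(p-p0)/1000,4).tolist(),'rot deg',np.round(R.from_matrix(R0.T@Rt).as_rotvec(degrees=True),2).tolist())
def st():
    s=ctrl.get_state();p=s['position'];Rm=R.from_euler('xyz',s['ee_rot']).as_matrix()
    print('t',s['time'],'p',p.round(1),'q',s['q'].round(2),'F',s['force'].round(1),'g',round(s['grip_width']*92,1),s['gripper_force'])
    print(' TCP in sleeve',((p-O)@S).round(1),'rot err vs RS (tool)',R.from_matrix(RS.T@Rm).as_rotvec(degrees=True).round(2))
    return p,Rm
def wcloud(d,p,Rm):
    K=np.array(d['camera_matrix']);z=np.array(d['range_z']).astype(float);T=np.array(d['T_tool_cam'])
    v,u=np.mgrid[:480,:640]
    c=np.stack([(u-K[0,2])/K[0,0]*z,(v-K[1,2])/K[1,1]*z,z],-1)
    w=(c@T[:3,:3].T+T[:3,3])@Rm.T+p; w[z==0]=np.nan; return w
E
python3 - <<'E'
from h import *
st();go(O+28*X+120*Z,RS)
E
```

```text
t 0.1 p [ 217.6 -611.9  239.8] q [ 1.49  0.5  -0.43  1.55  0.22  1.14 -0.21] F [-0.6  0.8 -0.8] g 92.1 0.0
 TCP in sleeve [-432.9  168.4  428.7] rot err vs RS (tool) [-13.83 -27.75  51.98]
shift m [0.4663, -0.3424, 0.0375] rot deg [13.83, 27.75, -51.98]
```

Call:
{"name": "arm_command", "arguments": {
  "targets": [
    [[0.466,-0.342,0.0],[13.8,27.8,-52],1],
    [[0.466,-0.342,0.0],[13.8,27.8,-52],1],
    [[0.466,-0.342,0.0],[13.8,27.8,-52],1],
    [[0.466,-0.342,0.0],[13.8,27.8,-52],1],
    [[0.466,-0.342,0.0],[13.8,27.8,-52],1],
    [[0.466,-0.342,0.0],[13.8,27.8,-52],1],
    [[0.466,-0.342,0.0],[13.8,27.8,-52],1],
    [[0.466,-0.342,0.0],[13.8,27.8,-52],1],
    [[0.466,-0.342,0.0],[13.8,27.8,-52],1],
    [[0.466,-0.342,0.0],[13.8,27.8,-52],1],
    [[0.466,-0.342,0.0],[13.8,27.8,-52],1],
    [[0.466,-0.342,0.0],[13.8,27.8,-52],1],
    [[0.466,-0.342,0.0],[13.8,27.8,-52],1],
    [[0.466,-0.342,0.037],[13.8,27.8,-52],1],
    [[0.466,-0.342,0.037],[13.8,27.8,-52],1],
    [[0.466,-0.342,0.037],[13.8,27.8,-52],1],
    [[0.466,-0.342,0.037],[13.8,27.8,-52],1],
    [[0.466,-0.342,0.037],[13.8,27.8,-52],1]
  ]
}}

```text
time: 1.6
position: [542.2, -136.0, 203.9]
ee_rot: [3.139, -0.522, 1.27]
force: [-0.1, -0.3, 0.8]
grip_width: 0.997
gripper_force: 0.0
```

```bash
python3 - <<'E'
from h import *
p,Rm=st();d=snap('wrist','w1');np.savez('pics/w1p.npz',p=p,R=Rm);go(O+28*X+17*Z,RS)
E
```

```text
t 1.6 p [ 542.2 -136.   203.9] q [ 1.16  0.59 -0.88  1.81 -0.1   0.97  0.12] F [-0.1 -0.3  0.8] g 91.7 0.0
 TCP in sleeve [ 26.   -0.9 122.3] rot err vs RS (tool) [-0.17 -0.09  0.05]
shift m [0.0024, -0.0016, 0.1056] rot deg [0.22, 0.1, -0.08]
```

View pics/w1.png

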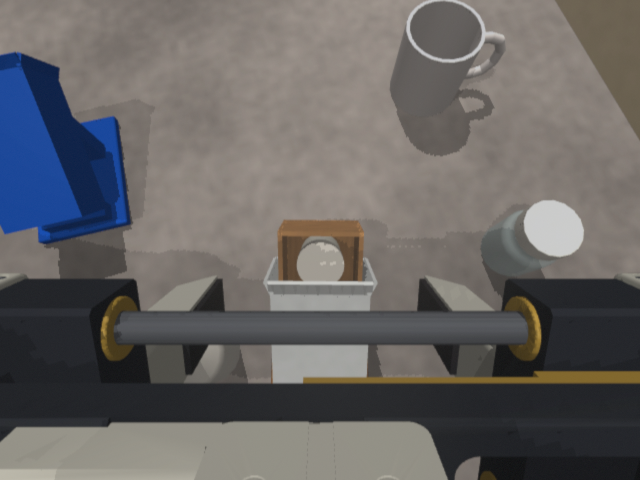

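The wrist view shows the tray's plain end at (280–362, 222–285) and the lip at (265–375, 262–290). Both are centred between the fingers, and the bottle is faintly visible near (213,360).

```bash
python3 - <<'E'
from h import *
d=np.load('pics/w1.npz');P=np.load('pics/w1p.npz');w=wcloud(d,P['p'],P['R']);r=(w-O)@S
for u,v in ((290,225),(320,225),(355,225),(320,231),(320,275),(320,286),(280,300),(320,300),(360,300)): print(u,v,r[v,u].round(1))
for v in (300,225,230,345,365):
    row=r[v];m=(row[:,2]>25)&(abs(row[:,1])<45)&(row[:,2]<60);print(v,np.nanmin(row[m][:,1]).round(1),np.nanmax(row[m][:,1]).round(1),np.nanmedian(row[m],axis=0).round(1))
E
```

```text
290 225 [41.5 19.3 21.5]
320 225 [41.3 -1.5 20.8]
355 225 [ 41.1 -26.   20. ]
320 231 [41.7 -1.5 40.5]
320 275 [10.1 -1.5 36.5]
320 286 [ 7.7 -1.4 50.1]
280 300 [-3.6 25.  46.7]
320 300 [-4.  -1.4 45.8]
360 300 [ -3.6 -27.8  46.9]
300 -33.6 31.6 [-3.5 -1.1 46.9]Traceback (most recent call last):
  File "<stdin>", line 5, in <module>
    res = np.fmin.reduce(a, axis=axis, out=out, **kwargs)
ValueError: zero-size array to reduction operation fmin which has no identity
```

Call:
{"name": "arm_command", "arguments": {
  "targets": [
    [[0.002,0,0.035],[0,0,0],1],
    [[0.002,0,0.07],[0,0,0],1],
    [[0.002,0,0.095],[0,0,0],1],
    [[0.002,0,0.105],[0,0,0],1],
    [[0.002,0,0.105],[0,0,0],0],
    [[0.002,0,0.105],[0,0,0],0],
    [[0.002,0,0.105],[0,0,0],0],
    [[0.002,0,0.105],[0,0,0],0],
    [[0.002,0,0.105],[0,0,0],0],
    [[0.002,0,0.105],[0,0,0],0]
  ],
  "grip_force": 35
}}

```text
time: 2.48
position: [558.9, -83.3, 114.6]
ee_rot: [3.138, -0.522, 1.272]
force: [-0.5, 0.2, 1.6]
grip_width: 0.616
gripper_force: 0.9
```

```bash
python3 - <<'E'
from h import *
st()
E
```

```text
t 2.4833 p [558.9 -83.3 114.6] q [ 1.03  0.71 -0.82  1.88 -0.04  0.75  0.07] F [-0.5  0.2  1.6] g 56.7 0.9131867811083794
 TCP in sleeve [29.2 -1.4 17.3] rot err vs RS (tool) [-0.2  -0.09 -0.05]
```

Contact is made at 56 mm. I'll tighten the grip, then pull along the slope.

Call:
{"name": "arm_command", "arguments": {
  "targets": [
    [[0,0,0],[0,0,0],-0.5],
    [[0,0,0],[0,0,0],-0.5],
    [[0,0,0],[0,0,0],-0.5],
    [[0.01,0,0],[0,0,0],-0.5],
    [[0.025,0,0],[0,0,0],-0.5],
    [[0.04,0,0],[0,0,0],-0.5]
  ],
  "grip_force": 45
}}

```text
time: 2.98
position: [568.7, -50.4, 133.6]
ee_rot: [3.139, -0.521, 1.269]
force: [-0.3, -4.3, -0.4]
grip_width: 0.607
gripper_force: 44.9
```

```bash
python3 - <<'E'
from h import *
st()
E
```

```text
t 2.9833 p [568.7 -50.4 133.6] q [ 0.98  0.67 -0.84  1.88 -0.06  0.75  0.02] F [-0.3 -4.3 -0.4] g 55.8 44.93971824645996
 TCP in sleeve [68.4 -1.  16.7] rot err vs RS (tool) [-0.16 -0.13  0.06]
```

Call:
{"name": "arm_command", "arguments": {
  "targets": [
    [[0.02,0,0],[0,0,0],-0.5],
    [[0.04,0,0],[0,0,0],-0.5],
    [[0.06,0,0],[0,0,0],-0.5],
    [[0.08,0,0],[0,0,0],-0.5],
    [[0.1,0,0],[0,0,0],-0.5],
    [[0.115,0,0],[0,0,0],-0.5],
    [[0.13,0,-0.018],[0,0,0],-0.5],
    [[0.142,0,-0.04],[0,0,0],-0.5],
    [[0.15,0,-0.052],[0,0,0],-0.5],
    [[0.15,0,-0.052],[0,0,0],-0.5]
  ]
}}

```text
time: 3.82
position: [600.8, 52.0, 257.2]
ee_rot: [3.133, -0.523, 1.277]
force: [-0.0, 1.4, -1.9]
grip_width: 0.604
gripper_force: 44.9
```

```bash
python3 - <<'E'
from h import *
st();snap('scene','s1');go(np.array([500,85,230]),down(162.8));
p0=(np.array([500,85,230]),down(162.8));go(np.array([490,85,20]),down(162.8),p0)
E
```

```text
t 3.8167 p [600.8  52.  257.2] q [ 0.86  0.49 -0.92  1.8  -0.15  0.88 -0.17] F [-0.   1.4 -1.9] g 55.6 44.93513345718384
 TCP in sleeve [223.2  -1.4  69.9] rot err vs RS (tool) [-0.3 -0.  -0.3]
shift m [-0.0097, -0.1055, 0.0227] rot deg [23.66, -23.26, -87.6]
shift m [0.0096, -0.003, 0.21] rot deg [0.0, 0.0, 0.0]
```

View pics/s1.png

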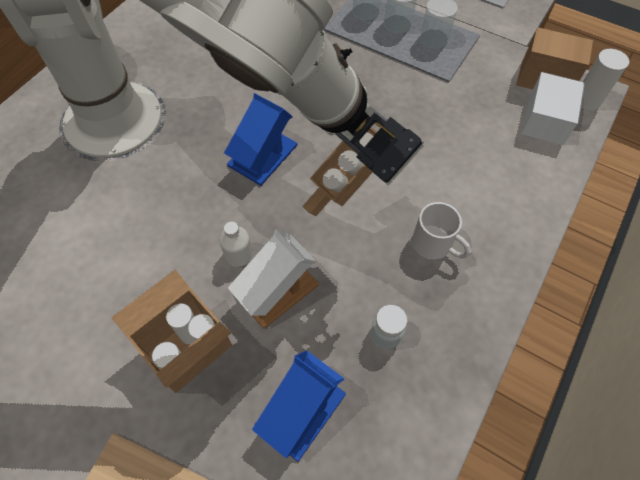

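The tray is out, with its tab at (318,202) and the vials upright. Next I'll turn it and take it to the clear spot.

Call:
{"name": "arm_command", "arguments": {
  "targets": [
    [[-0.01,-0.105,0.02],[23.7,-23.3,-87.6],-0.5],
    [[-0.01,-0.105,0.02],[23.7,-23.3,-87.6],-0.5],
    [[-0.01,-0.105,0.02],[23.7,-23.3,-87.6],-0.5],
    [[-0.01,-0.105,0.02],[23.7,-23.3,-87.6],-0.5],
    [[-0.01,-0.105,0.02],[23.7,-23.3,-87.6],-0.5],
    [[-0.01,-0.105,0.02],[23.7,-23.3,-87.6],-0.5],
    [[-0.01,-0.105,0.02],[23.7,-23.3,-87.6],-0.5],
    [[-0.01,-0.105,0.02],[23.7,-23.3,-87.6],-0.5],
    [[-0.01,-0.105,0.02],[23.7,-23.3,-87.6],-0.5],
    [[-0.01,-0.105,0.02],[23.7,-23.3,-87.6],-0.5],
    [[-0.01,-0.105,0.02],[23.7,-23.3,-87.6],-0.5],
    [[-0.01,-0.105,0.02],[23.7,-23.3,-87.6],-0.5],
    [[-0.01,-0.105,0.02],[23.7,-23.3,-87.6],-0.5],
    [[-0.01,-0.105,0.02],[23.7,-23.3,-87.6],-0.5],
    [[-0.01,-0.105,0.02],[23.7,-23.3,-87.6],-0.5],
    [[-0.01,-0.105,0.02],[23.7,-23.3,-87.6],-0.5]
  ]
}}

```text
time: 5.2
position: [498.8, 82.2, 230.3]
ee_rot: [-3.141, -0.005, 2.837]
force: [0.8, -0.3, -2.0]
grip_width: 0.604
gripper_force: 44.9
```

```bash
python3 - <<'E'
from h import *
p,Rm=st();print(ctrl.get_state()['ee_rot']);go(np.array([490,85,22]),down(162.8))
d=snap('scene','s2');w=cloud(d).reshape(-1,3);c=d['frame'].reshape(-1,3).astype(int)
q=(w-p)@Rm; br=(c[:,2]>c[:,0]*1.5)&(c[:,2]>50)&(q[:,0]<-20)&(q[:,0]>-160)&(abs(q[:,1])<35)&(abs(q[:,2])<60)
q=q[br]
for x in range(-150,-20,20):
    s=q[(q[:,0]>x)&(q[:,0]<x+20)]
    if len(s): print(x,len(s),np.percentile(s[:,1],[2,98]).round(),np.percentile(s[:,2],[2,98]).round())
E
```

```text
t 5.2 p [498.8  82.2 230.3] q [ 0.69  0.44 -1.13  1.9   0.45  1.09  0.65] F [ 0.8 -0.3 -2. ] g 55.6 44.93541955947876
 TCP in sleeve [208.5 105.1  47.3] rot err vs RS (tool) [ 23.69 -23.34 -87.41]
[-3.14116657 -0.00522062  2.83678884]
shift m [0.0081, 0.0001, 0.2083] rot deg [-0.02, -0.3, -0.26]
-150 233 [-12.   4.] [-21.   6.]
-130 218 [-12.   5.] [-21.   7.]
-110 450 [-31.  24.] [-24.  14.]
-90 246 [-31.  25.] [-24.  13.]
-70 241 [-31.  25.] [-24.  13.]
-50 222 [-30.  25.] [-24.  14.]
-30 120 [-30.  25.] [-24.  13.]
```

Call:
{"name": "arm_command", "arguments": {
  "targets": [
    [[0.004,0,0.04],[0,0,0],-0.5],
    [[0.008,0,0.08],[0,0,0],-0.5],
    [[0.008,0,0.12],[0,0,0],-0.5],
    [[0.008,0,0.16],[0,0,0],-0.5],
    [[0.008,0,0.19],[0,0,0],-0.5],
    [[0.008,0,0.205],[0,0,0],-0.5],
    [[0.008,0,0.212],[0,0,0],-0.5],
    [[0.008,0,0.212],[0,0,0],-0.5],
    [[0.008,0,0.212],[0,0,0],-0.5]
  ]
}}

```text
time: 6.0
position: [491.4, 84.5, 19.1]
ee_rot: [-3.141, -0.003, 2.837]
force: [-0.3, 0.3, -2.2]
grip_width: 0.608
gripper_force: 44.9
```

```bash
python3 - <<'E'
from h import *
st()
E
```

```text
t 6.0 p [491.4  84.5  19.1] q [ 0.43  0.72 -0.82  2.05  0.81  0.73  0.36] F [-0.3  0.3 -2.2] g 56.0 44.935532212257385
 TCP in sleeve [ 103.   112.7 -135.6] rot err vs RS (tool) [ 23.62 -23.43 -87.47]
```

Call:
{"name": "arm_command", "arguments": {
  "targets": [
    [[0,0,0.002],[0,0,0],-0.5],
    [[0,0,0.002],[0,0,0],-0.5],
    [[0,0,0.002],[0,0,0],0.4],
    [[0,0,0.002],[0,0,0],0.7],
    [[0,0,0.002],[0,0,0],0.7],
    [[0,0,0.002],[0,0,0],0.7],
    [[0,0,0.002],[0,0,0],0.7],
    [[0,0,-0.03],[0,0,0],0.7],
    [[0,0,-0.07],[0,0,0],0.7],
    [[0,0,-0.11],[0,0,0],0.7],
    [[0,0,-0.15],[0,0,0],0.7],
    [[0,0,-0.18],[0,0,0],0.7],
    [[0,0,-0.18],[0,0,0],0.7]
  ]
}}

```text
time: 7.08
position: [495.0, 86.5, 205.0]
ee_rot: [3.139, 0.006, 2.841]
force: [0.5, 0.4, -1.0]
grip_width: 0.85
gripper_force: 0.0
```

```bash
python3 - <<'E'
from h import *
st()
d=snap('top','t2');w=cloud(d).reshape(-1,3);c=d['frame'].reshape(-1,3).astype(int)
m=(c[:,2]>c[:,0]*1.5)&(c[:,2]>50)&(w[:,2]>20)&(w[:,2]<60)&(w[:,1]>-20)&(w[:,1]<140)&(w[:,0]>440)&(w[:,0]<680)
print(m.sum(),np.nanmin(w[m],0),np.nanmax(w[m],0))
print(cv2.minAreaRect(w[m][:,:2].astype(np.float32)))
go(np.array([580,55,199]),down(-17.2))
E
```

```text
t 7.0833 p [495.   86.5 205. ] q [ 0.67  0.46 -1.11  1.94  0.49  1.03  0.61] F [ 0.5  0.4 -1. ] g 78.2 0.0
 TCP in sleeve [198.5 109.9  23.9] rot err vs RS (tool) [ 23.13 -23.67 -87.81]
385 [529.47473299  25.42908278  20.06725938] [633.65716685  94.32507467  44.22007651]
((584.8193359375, 54.14342498779297), (56.20250701904297, 99.38719177246094), 72.1263427734375)
shift m [-0.0913, -0.0035, 0.0037] rot deg [0.31, -0.08, 179.9]
```

Call:
{"name": "arm_command", "arguments": {
  "targets": [
    [[-0.02,0,0],[0,0,7],0.7],
    [[-0.04,0,0],[0,0,14],0.7],
    [[-0.06,0,0],[0,0,21],0.7],
    [[-0.08,0,0],[0,0,28],0.7],
    [[-0.1,0,0],[0,0,35],0.7],
    [[-0.12,-0.003,0],[0,0,42],0.7],
    [[-0.127,-0.003,0],[0,0,49],0.7],
    [[-0.127,-0.003,0],[0,0,56],0.7],
    [[-0.127,-0.003,0],[0,0,63],0.7],
    [[-0.127,-0.003,0],[0,0,70],0.7],
    [[-0.127,-0.003,0],[0,0,77],0.7],
    [[-0.127,-0.003,0],[0,0,84],0.7],
    [[-0.127,-0.003,0],[0,0,91],0.7],
    [[-0.127,-0.003,0],[0,0,98],0.7],
    [[-0.127,-0.003,0],[0,0,105],0.7],
    [[-0.127,-0.003,0],[0,0,112],0.7],
    [[-0.127,-0.003,0],[0,0,119],0.7],
    [[-0.127,-0.003,0],[0,0,126],0.7]
  ]
}}

```text
time: 8.63
position: [610.9, 44.1, 197.1]
ee_rot: [-3.139, 0.005, 0.635]
force: [0.5, 0.7, -0.5]
grip_width: 0.848
gripper_force: 0.0
```

```bash
python3 - <<'E'
from h import *
st();go(np.array([617,45,199]),down(-17.2))
E
```

```text
t 8.6333 p [610.9  44.1 197.1] q [ 0.26  0.5  -0.5   1.68  0.27  1.04 -1.27] F [ 0.5  0.7 -0.5] g 78.0 0.0
 TCP in sleeve [189.2 -13.4  20.2] rot err vs RS (tool) [ -9.29 -29.19  35.64]
shift m [0.0054, 0.0029, -0.0019] rot deg [-0.03, 0.34, 53.59]
```

Call:
{"name": "arm_command", "arguments": {
  "targets": [
    [[0.005,0.003,0],[0,0.3,53.6],0.3],
    [[0.005,0.003,0],[0,0.3,53.6],0.3],
    [[0.005,0.003,0],[0,0.3,53.6],0.3],
    [[0.005,0.003,0],[0,0.3,53.6],0.3],
    [[0.005,0.003,0],[0,0.3,53.6],0.3],
    [[0.005,0.003,0],[0,0.3,53.6],0.3],
    [[0.005,0.003,0],[0,0.3,53.6],0.3],
    [[0.005,0.003,0],[0,0.3,53.6],0.3],
    [[0.005,0.003,0],[0,0.3,53.6],0.3],
    [[0.005,0.003,0],[0,0.3,53.6],0.3]
  ]
}}

```text
time: 9.47
position: [617.0, 44.9, 197.5]
ee_rot: [-3.141, 0.0, -0.292]
force: [-0.7, 0.4, 0.2]
grip_width: 0.646
gripper_force: 0.0
```

```bash
python3 - <<'E'
from h import *
p,Rm=st();d=snap('wrist','w2');np.savez('pics/w2p.npz',p=p,R=Rm)
w=wcloud(d,p,Rm).reshape(-1,3);c=d['frame'].reshape(-1,3).astype(int)
br=(c[:,2]>c[:,0]*1.4)&(c[:,2]>50)&(w[:,2]>22)&(w[:,2]<60)
q=(w-p)@Rm
for x in range(-60,40,8):
    s=q[br&(q[:,0]>x)&(q[:,0]<x+8)&(abs(q[:,1])<60)]
    if len(s)>5: print(x,len(s),np.percentile(s,[2,98],axis=0).round(1).tolist())
E
```

```text
t 9.4667 p [617.   44.9 197.5] q [ 0.11  0.47 -0.3   1.68  0.16  1.02 -2.11] F [-0.7  0.4  0.2] g 59.5 0.0
 TCP in sleeve [191.6 -18.9  19.3] rot err vs RS (tool) [-23.37 -23.58  87.3 ]
-60 85 [[-59.9, -27.7, 156.3], [-52.1, 28.1, 172.0]]
-52 84 [[-51.7, -27.5, 156.2], [-44.1, 27.9, 174.5]]
-44 85 [[-43.7, -27.4, 156.4], [-36.2, 28.6, 168.2]]
-36 87 [[-35.6, -27.2, 156.1], [-28.1, 28.4, 175.2]]
-28 557 [[-26.4, -26.1, 156.2], [-20.5, 27.4, 174.7]]
-20 179 [[-19.9, -7.8, 160.2], [-12.3, 9.9, 163.5]]
-12 177 [[-11.9, -6.8, 159.9], [-4.4, 9.8, 162.8]]
-4 180 [[-3.8, -6.8, 159.9], [3.6, 9.8, 162.7]]
4 182 [[4.2, -6.7, 160.1], [11.5, 9.7, 163.0]]
12 176 [[12.2, -6.7, 160.4], [17.3, 9.9, 174.5]]
```

View pics/w2.png

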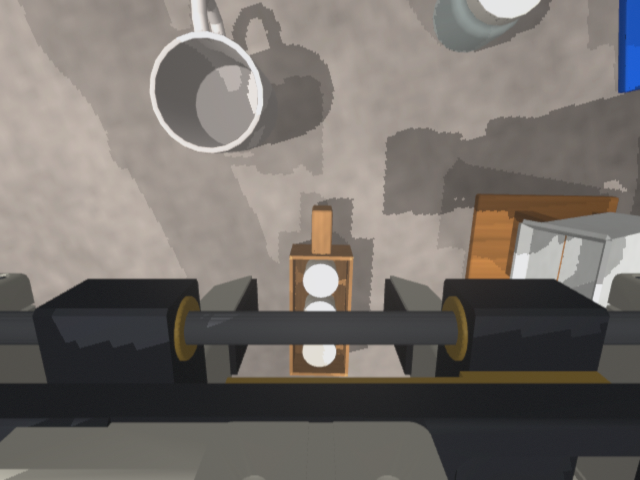

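Call:
{"name": "arm_command", "arguments": {
  "targets": [
    [[0.005,0.001,0.04],[0,0,0],0.2],
    [[0.005,0.001,0.08],[0,0,0],0.2],
    [[0.005,0.001,0.12],[0,0,0],0.2],
    [[0.005,0.001,0.155],[0,0,0],0.2],
    [[0.005,0.001,0.172],[0,0,0],0.2],
    [[0.005,0.001,0.178],[0,0,0],0.2],
    [[0.005,0.001,0.178],[0,0,0],-0.4],
    [[0.005,0.001,0.178],[0,0,0],-0.8],
    [[0.005,0.001,0.178],[0,0,0],-0.8],
    [[0.005,0.001,0.178],[0,0,0],-0.8],
    [[0.005,0.001,0.178],[0,0,0],-0.8],
    [[0.005,0.001,0.178],[0,0,0],-0.8],
    [[0.005,0.001,0.178],[0,0,0],-0.8]
  ],
  "grip_force": 20
}}

```text
time: 10.6
position: [623.3, 42.7, 21.9]
ee_rot: [-3.14, -0.003, -0.294]
force: [-0.7, -0.0, 4.0]
grip_width: 0.195
gripper_force: 20.0
```

```bash
python3 - <<'E'
from h import *
st()
E
```

```text
t 10.6 p [623.3  42.7  21.9] q [ 0.07  0.71 -0.25  1.75  0.25  0.71 -2.17] F [-0.7 -0.   4. ] g 18.0 19.975592494010925
 TCP in sleeve [ 103.6  -25.6 -132.7] rot err vs RS (tool) [-23.47 -23.33  87.4 ]
```

Call:
{"name": "arm_command", "arguments": {
  "targets": [
    [[0,0,0],[0,0,0],-0.8],
    [[0,0,0],[0,0,0],-0.8],
    [[0,0,-0.01],[0,0,0],-0.8],
    [[0,0,-0.03],[0,0,0],-0.8],
    [[0,0,-0.06],[0,0,0],-0.8],
    [[0,0,-0.1],[0,0,0],-0.8],
    [[0,0,-0.14],[0,0,0],-0.8],
    [[0,0,-0.18],[0,0,0],-0.8],
    [[0,0,-0.21],[0,0,0],-0.8],
    [[0,0,-0.22],[0,0,0],-0.8],
    [[0,0,-0.22],[0,0,0],-0.8]
  ],
  "grip_force": 60
}}

```text
time: 11.52
position: [624.0, 42.7, 244.6]
ee_rot: [-3.138, -0.008, -0.294]
force: [0.7, -0.1, -2.6]
grip_width: 0.194
gripper_force: 60.0
```

```bash
python3 - <<'E'
from h import *
st();T=O+200*X+60*Z;print(T);go(T,RS)
E
```

```text
t 11.5167 p [624.   42.7 244.6] q [ 0.12  0.43 -0.31  1.62  0.15  1.1  -2.09] F [ 0.7 -0.1 -2.6] g 17.8 59.971670508384705
 TCP in sleeve [215.2 -26.3  60.1] rot err vs RS (tool) [-23.6  -23.05  87.35]
[595.04689519  38.00071499 236.96152423]
shift m [-0.0264, 0.013, 0.0074] rot deg [23.6, 23.05, -87.35]
```

Call:
{"name": "arm_command", "arguments": {
  "targets": [
    [[-0.02,0.013,0],[23.6,23,-87.4],-0.8],
    [[-0.02,0.013,0],[23.6,23,-87.4],-0.8],
    [[-0.02,0.013,0],[23.6,23,-87.4],-0.8],
    [[-0.02,0.013,0],[23.6,23,-87.4],-0.8],
    [[-0.02,0.013,0],[23.6,23,-87.4],-0.8],
    [[-0.02,0.013,0],[23.6,23,-87.4],-0.8],
    [[-0.02,0.013,0],[23.6,23,-87.4],-0.8],
    [[-0.02,0.013,0],[23.6,23,-87.4],-0.8],
    [[-0.02,0.013,0],[23.6,23,-87.4],-0.8],
    [[-0.02,0.013,0],[23.6,23,-87.4],-0.8],
    [[-0.02,0.013,0],[23.6,23,-87.4],-0.8],
    [[-0.02,0.013,0],[23.6,23,-87.4],-0.8],
    [[-0.02,0.013,0],[23.6,23,-87.4],-0.8],
    [[-0.02,0.013,0],[23.6,23,-87.4],-0.8],
    [[-0.02,0.013,0],[23.6,23,-87.4],-0.8],
    [[-0.02,0.013,0],[23.6,23,-87.4],-0.8]
  ]
}}

```text
time: 12.85
position: [598.2, 36.4, 239.5]
ee_rot: [-3.13, -0.521, 1.263]
force: [-0.3, 0.2, -2.4]
grip_width: 0.191
gripper_force: 60.0
```

```bash
cat > m.py <<'E'
from h import *
# tray and sleeve, both in sleeve coords, from scene and top
def meas(tag):
    p,Rm=st()
    for n in ('top','scene'):
        d=snap(n,tag+n[0]);w=cloud(d);r=((w-O)@S).reshape(-1,3);c=d['frame'].reshape(-1,3).astype(int)
        tz=((p-O)@S)
        br=(c[:,2]>c[:,0]*1.4)&(c[:,2]>50)&(r[:,0]>tz[0]-165)&(r[:,0]<tz[0]+25)&(abs(r[:,1]-tz[1])<38)&(abs(r[:,2]-tz[2])<40)
        q=r[br]; print(n,len(q))
        for x in range(int(tz[0]-155),int(tz[0]+20),15):
            s=q[(q[:,0]>x)&(q[:,0]<x+15)]
            if len(s)>8: print('  x',x,len(s),'y',np.percentile(s[:,1],[2,98]).round(1),'z',np.percentile(s[:,2],[2,98]).round(1))
        print('  x ends',np.percentile(q[:,0],[.5,99.5]).round(1))
        wh=(c.min(1)>120)&(abs(r[:,2]-47)<6)&(abs(r[:,1])<42)&(r[:,0]>-125)&(r[:,0]<0)
        q=r[wh];
        for x in (-110,-60,-20):
            s=q[(q[:,0]>x)&(q[:,0]<x+20)]
            if len(s)>8: print('  roof',x,'y',np.percentile(s[:,1],[2,98]).round(1),'z',np.median(s[:,2]).round(1))
E
python3 -c "
from m import *
meas('m1')"
```

```text
t 12.85 p [598.2  36.4 239.5] q [ 0.83  0.5  -0.83  1.8  -0.19  0.88 -0.11] F [-0.3  0.2 -2.4] g 17.6 59.970590472221375
 TCP in sleeve [200.8  -3.5  62.4] rot err vs RS (tool) [ 0.46 -0.17  0.39]
top 223
  x 45 127 y [ 1.8 24.8] z [46.7 82.6]
  x 60 25 y [12.3 25.3] z [46.3 84.3]
  x 75 10 y [22.5 25.2] z [74.6 83.2]
  x 195 39 y [-13.2  -2. ] z [49.3 78.8]
  x 210 22 y [-11.1  -0.4] z [51.  73.6]
  x ends [ 51.7 210.9]
  roof -20 y [-7.4 30. ] z 46.8
scene 1734
  x 45 276 y [-28.8  25.5] z [45.8 83.6]
  x 60 174 y [-29.3  26. ] z [44.  83.2]
  x 75 217 y [-29.4  25.5] z [44.8 83.3]
  x 90 221 y [-29.3  26.1] z [45.2 82.6]
  x 105 173 y [-29.6  25.7] z [45.2 83.1]
  x 120 272 y [-29.7  25.5] z [45.  83.2]
  x 135 172 y [-30.   25.5] z [44.8 83.6]
  x 150 194 y [-30.1  25.1] z [45.2 82. ]
  x 165 35 y [-30.   24.6] z [55.7 83.4]
  x ends [ 50.6 167.4]
  roof -110 y [-30.8  33.9] z 46.7
  roof -60 y [-31.4  33.5] z 46.5
  roof -20 y [-31.4  33.1] z 46.7
```

View pics/m1s.png

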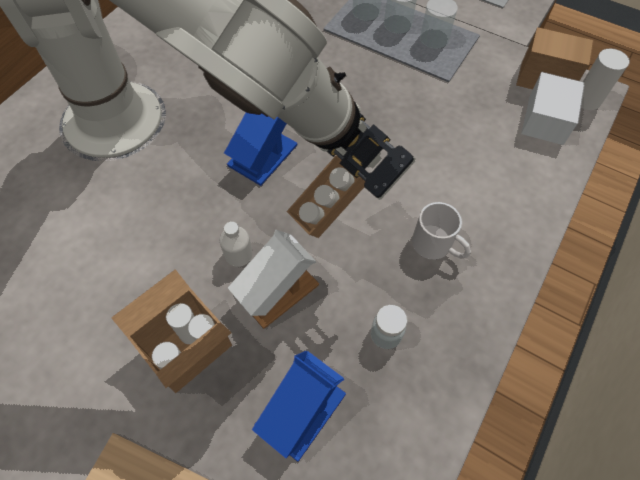

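The turn worked: the tray is level with the slope, its plain end at (312,220) faces the mouth, and the tab is in the jaws. Now I'll line it up at the mouth.

Call:
{"name": "arm_command", "arguments": {
  "targets": [
    [[0,-0.002,0.015],[0,0,0],-0.8],
    [[0,-0.002,0.03],[0,0,0],-0.8],
    [[-0.01,-0.002,0.042],[0,0,0],-0.8],
    [[-0.02,-0.002,0.042],[0,0,0],-0.8],
    [[-0.032,-0.002,0.042],[0,0,0],-0.8],
    [[-0.032,-0.002,0.042],[0,0,0],-0.8],
    [[-0.032,-0.002,0.042],[0,0,0],-0.8]
  ]
}}

```text
time: 13.53
position: [595.3, 28.2, 188.5]
ee_rot: [-3.134, -0.52, 1.265]
force: [0.2, 0.8, -2.8]
grip_width: 0.19
gripper_force: 60.0
```

```bash
python3 -c "
from m import *
meas('m2')" | grep -v '^  x -'
```

```text
t 13.5333 p [595.3  28.2 188.5] q [ 0.82  0.57 -0.81  1.85 -0.16  0.79 -0.08] F [ 0.2  0.8 -2.8] g 17.5 59.97056007385254
 TCP in sleeve [167.7  -3.1  22.7] rot err vs RS (tool) [ 0.26 -0.2   0.3 ]
top 201
  x 12 102 y [ 6.4 25.2] z [ 6.4 42.8]
  x 27 21 y [22.8 25.7] z [20.2 44.4]
  x 162 39 y [-12.1   1.1] z [10.9 39.3]
  x 177 30 y [-12.2   3.1] z [10.1 34. ]
  x ends [ 18.6 178.4]
  roof -60 y [25.7 31.7] z 45.4
  roof -20 y [ 1.4 31.1] z 47.0
scene 1495
  x 12 245 y [-28.3  26.1] z [ 6.1 43.1]
  x 27 151 y [-28.8  26.6] z [ 4.3 43.4]
  x 42 189 y [-28.8  26.5] z [ 5.2 42.8]
  x 57 196 y [-28.9  26.1] z [ 5.4 43.1]
  x 72 152 y [-29.1  26. ] z [ 5.2 42.6]
  x 87 238 y [-29.2  26.1] z [ 5.  43.2]
  x 102 152 y [-29.3  26.1] z [ 5.5 42.4]
  x 117 161 y [-29.4  25.8] z [ 5.6 42.8]
  x 132 11 y [-29.5  25.6] z [23.9 42.5]
  x ends [ 18.4 132.3]
  roof -110 y [-30.2  34.1] z 46.6
  roof -60 y [-31.   33.3] z 46.8
  roof -20 y [-31.   32.8] z 46.8
```

Call:
{"name": "arm_command", "arguments": {
  "targets": [
    [[0,-0.0015,0.0015],[0,0,0],-0.8],
    [[-0.008,-0.0015,0.0015],[0,0,0],-0.8],
    [[-0.016,-0.0015,0.0015],[0,0,0],-0.8],
    [[-0.024,-0.0015,0.0015],[0,0,0],-0.8],
    [[-0.032,-0.0015,0.0015],[0,0,0],-0.8],
    [[-0.04,-0.0015,0.0015],[0,0,0],-0.8],
    [[-0.04,-0.0015,0.0015],[0,0,0],-0.8]
  ]
}}

```text
time: 14.22
position: [582.8, -4.8, 165.8]
ee_rot: [-3.133, -0.52, 1.264]
force: [-0.8, -1.3, -1.9]
grip_width: 0.195
gripper_force: 60.0
```

```bash
python3 -c "
from m import *
print('tool F',0);s=ctrl.get_state();print((s['force']@S).round(1),s['moment'].round(2));meas('m3')" | grep -v '^  x -'
```

```text
tool F 0
[-2.2  0.4 -0.9] [-0.95  0.15 -0.05]
t 14.2167 p [582.8  -4.8 165.8] q [ 0.87  0.6  -0.79  1.87 -0.15  0.78 -0.02] F [-0.8 -1.3 -1.9] g 18.0 59.96975541114807
 TCP in sleeve [125.8  -1.   20.6] rot err vs RS (tool) [ 0.33 -0.23  0.33]
top 100
  x 106 19 y [-10.5  -0.6] z [32.4 38.2]
  x 121 72 y [-10.9   5.5] z [ 8.  36.6]
  x 136 9 y [-10.9   5.4] z [16.5 32.9]
  x ends [115.6 136.4]
  roof -110 y [10.8 32.1] z 47.1
  roof -60 y [ 6.9 31.6] z 46.9
  roof -20 y [12.9 30.8] z 46.9
scene 953
  x 1 133 y [-26.5  28.6] z [ 4.3 42.3]
  x 16 177 y [-26.7  29. ] z [ 3.3 41.1]
  x 31 154 y [-26.8  28.8] z [ 3.9 41.2]
  x 46 222 y [-27.   28.5] z [ 3.2 40.4]
  x 61 148 y [-27.1  28.2] z [ 2.  41.3]
  x 76 117 y [-27.4  28.1] z [10.2 40.9]
  x ends [ 5.5 87.9]
  roof -110 y [-30.4  34.2] z 46.7
  roof -60 y [-31.2  32.7] z 46.8
  roof -20 y [-31.1  29.8] z 46.7
```

Call:
{"name": "arm_command", "arguments": {
  "targets": [
    [[-0.01,0,0],[0,0,0],-0.8],
    [[-0.02,0,0],[0,0,0],-0.8],
    [[-0.03,0,0],[0,0,0],-0.8],
    [[-0.04,0,0],[0,0,0],-0.8],
    [[-0.05,0,0],[0,0,0],-0.8],
    [[-0.05,0,0],[0,0,0],-0.8]
  ]
}}

```text
time: 14.82
position: [569.8, -46.7, 140.7]
ee_rot: [-3.133, -0.519, 1.263]
force: [-0.9, -3.0, 0.2]
grip_width: 0.193
gripper_force: 60.0
```

```bash
python3 -c "
from h import *
st();s=ctrl.get_state();print((s['force']@S).round(1),s['moment'].round(2))"
```

```text
t 14.8167 p [569.8 -46.7 140.7] q [ 0.93  0.64 -0.78  1.88 -0.13  0.77  0.06] F [-0.9 -3.   0.2] g 17.7 59.970136284828186
 TCP in sleeve [75.3 -0.9 20.8] rot err vs RS (tool) [ 0.3  -0.24  0.35]
[-2.6 -0.   1.8] [-1.22  0.13 -0.11]
```

Call:
{"name": "arm_command", "arguments": {
  "targets": [
    [[-0.01,0,0],[0,0,0],-0.8],
    [[-0.02,0,0],[0,0,0],-0.8],
    [[-0.03,0,0],[0,0,0],-0.8],
    [[-0.037,0,0],[0,0,0],-0.8],
    [[-0.041,0,0],[0,0,0],-0.8],
    [[-0.041,0,0],[0,0,0],-0.8]
  ]
}}

```text
time: 15.32
position: [560.3, -78.6, 121.8]
ee_rot: [-3.135, -0.521, 1.267]
force: [0.0, -2.7, 2.1]
grip_width: 0.19
gripper_force: 60.0
```

```bash
python3 -c "
from m import *
s=ctrl.get_state();print((s['force']@S).round(1),s['moment'].round(2))
meas('m4')"
```

```text
[-1.1 -0.8  3.1] [-1.06 -0.04 -0.11]
t 15.3167 p [560.3 -78.6 121.8] q [ 0.98  0.67 -0.76  1.87 -0.11  0.77  0.11] F [ 0.  -2.7  2.1] g 17.5 59.9741667509079
 TCP in sleeve [37.1 -1.3 21.1] rot err vs RS (tool) [ 0.26 -0.16  0.19]
top 157
  x 18 24 y [-11.8  -0.2] z [34.3 53.3]
  x 33 109 y [-11.2   6.1] z [ 8.3 37.3]
  x ends [-127.4   48.5]
  roof -110 y [19.4 31.5] z 47.1
scene 82
  x -57 11 y [-30.5 -28.8] z [-17.6 -10.8]
  x 3 12 y [-23.4 -12.6] z [ 7.1 21.5]
  x ends [-127.6    5.9]
  roof -110 y [-30.3  33.3] z 46.7
  roof -60 y [-29.5  32.7] z 46.7
  roof -20 y [-30.4  22.6] z 46.6
```

Call:
{"name": "arm_command", "arguments": {
  "targets": [
    [[-0.003,0,0],[0,0,0],-0.8],
    [[-0.005,0,0],[0,0,0],-0.8],
    [[-0.007,0,0],[0,0,0],-0.8],
    [[-0.008,0,0],[0,0,0],-0.8],
    [[-0.008,0,0],[0,0,0],-0.8]
  ]
}}

```text
time: 15.83
position: [559.1, -82.7, 119.4]
ee_rot: [-3.136, -0.523, 1.27]
force: [-0.5, 0.3, 9.6]
grip_width: 0.193
gripper_force: 60.0
```

```bash
python3 -c "
from h import *
st();s=ctrl.get_state();print((s['force']@S).round(1),s['moment'].round(2))"
```

```text
t 15.8333 p [559.1 -82.7 119.4] q [ 0.98  0.68 -0.76  1.87 -0.11  0.77  0.12] F [-0.5  0.3  9.6] g 17.8 59.98718976974487
 TCP in sleeve [32.1 -1.3 21.2] rot err vs RS (tool) [ 0.28 -0.06  0.04]
[4.9 0.5 8.2] [-0.   -0.32  0.02]
```

```bash
python3 - <<'E'
from h import *
a=snap('top','t5')['frame'][200:300,310:450];b=snap('scene','s5')['frame'][200:340,200:360]
f=lambda i:cv2.resize(i,(400,400*i.shape[0]//i.shape[1]),interpolation=cv2.INTER_CUBIC)
A,B=f(a),f(b);h=max(len(A),len(B));o=np.zeros((h,800,3),np.uint8);o[:len(A),:400]=A;o[:len(B),400:]=B;cv2.imwrite('pics/c5.png',o)
E
```

```text
(no output)
```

View pics/c5.png

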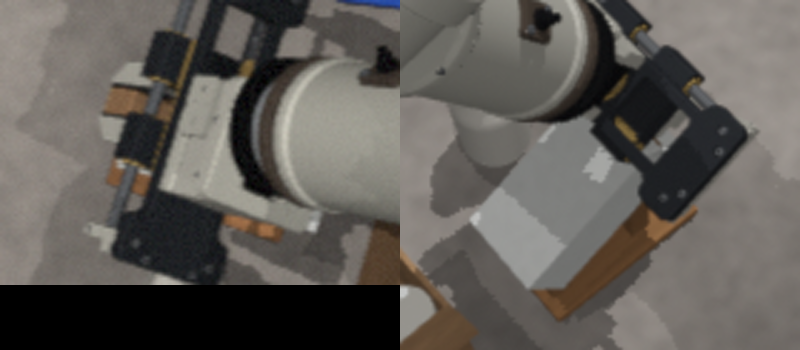

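The crop is ambiguous because the hand hides the mouth. I'll let go, rise clear and look from the wrist.

Call:
{"name": "arm_command", "arguments": {
  "targets": [
    [[-0.005,0,0],[0,0,0],0],
    [[-0.005,0,0],[0,0,0],0],
    [[-0.003,0,0],[0,0,0],0],
    [[0,0,0],[0,0,0],0],
    [[0,0,-0.02],[0,0,0],0],
    [[0,0,-0.05],[0,0,0],0],
    [[0,0,-0.08],[0,0,0],0],
    [[0,0,-0.1],[0,0,0],0],
    [[0,0,-0.1],[0,0,0],0]
  ]
}}

```text
time: 16.68
position: [545.5, -134.5, 207.9]
ee_rot: [-3.14, -0.519, 1.268]
force: [1.0, -0.1, 1.2]
grip_width: 0.503
gripper_force: 0.0
```

```bash
python3 - <<'E'
from h import *
p,Rm=st();d=snap('wrist','w6');w=wcloud(d,p,Rm);np.savez('pics/w6p.npz',p=p,R=Rm)
r=((w-O)@S).reshape(-1,3);c=d['frame'].reshape(-1,3).astype(int)
br=(c[:,2]>c[:,0]*1.4)&(c[:,2]>50)&(r[:,0]>-5)&(r[:,0]<70)&(abs(r[:,1])<14)&(r[:,2]>25)&(r[:,2]<50)
print(br.sum(),np.percentile(r[br],[1,50,99],axis=0).round(1))
cv2.imwrite('pics/c6.png',cv2.resize(d['frame'][170:320,220:420],None,fx=4,fy=4,interpolation=cv2.INTER_CUBIC))
E
```

```text
t 16.6833 p [ 545.5 -134.5  207.9] q [ 1.1   0.56 -0.8   1.8  -0.15  0.98  0.16] F [ 1.  -0.1  1.2] g 46.2 0.0
 TCP in sleeve [ 30.1  -3.7 124.6] rot err vs RS (tool) [-0.01 -0.29  0.15]
1376 [[  6.3 -10.1  26.3]
 [ 25.4  -1.9  35.6]
 [ 41.6   6.9  37.2]]
```

View pics/c6.png

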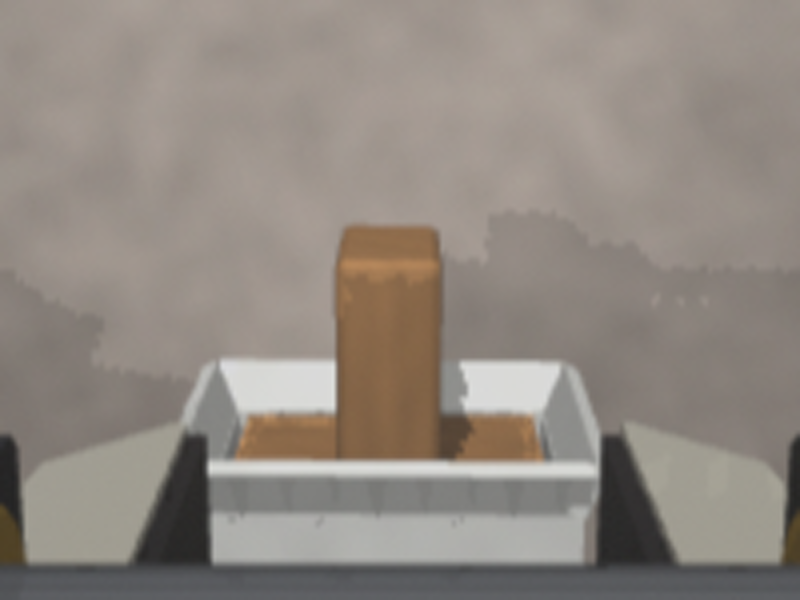

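```bash
python3 - <<'E'
from h import *
d=np.load('pics/w6.npz');P=np.load('pics/w6p.npz');r=(wcloud(d,P['p'],P['R'])-O)@S
for n,(u,v) in dict(face1=(288,276),face1b=(288,280),face2=(346,276),face2b=(346,280),lipfloor_in=(290,271),lipfloor_out=(290,262),lipR=(345,262),liptop=(320,287),rooftop=(300,299),tip=(317,231),tip2=(317,228)).items():
    print(n,np.nanmedian(r[v-1:v+2,u-2:u+3].reshape(-1,3),0).round(1))
E
```

```text
face1 [ 1.3 20.7  7.1]
face1b [ 1.7 20.  16.6]
face2 [  1.1 -24.    7. ]
face2b [  1.2 -23.5  15.6]
lipfloor_in [ 2.6 19.9 -1.3]
lipfloor_out [ 9.1 20.  -3.8]
lipR [  9.1 -23.7  -3.2]
liptop [ 9.7 -3.9 49.9]
rooftop [-0.   9.4 46.9]
tip [41.4 -1.9 25.3]
tip2 [41.3 -1.8 16.4]
```

The tab tip reads x = 41.4 and the body face 1.2. The wrist camera gave about 41.4 for the known 40 mm at the start, so the tray is home with only the tab out. The hand is about 60 mm clear of everything, so I'm handing in.

```bash
python3 -c "
from h import *
print(ctrl.job_done())"
```

```text
the job is handed in; nothing more can be done
None
```

The tray is out, turned end for end the right way up, and back in the sleeve to within about 1 mm of fully home with only its pull tab out; I let go and handed in at about 17 s, with the bystanders left alone.

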